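# Switch off and badge the iron switch

### The job

Switch the iron off by throwing the small metal toggle on the switch panel fully over towards its blue dot, and only then take the red out-of-use badge from its cork rest and lock it on the panel's T-shaped stud: dip the front of its oblong eye under one end of the wide head, draw it back until you feel it meet the neck, let the other end of the eye down past the head, then slide it forward so that its foot drops into the panel's slot and it lies flat and cannot lift off. Work gently, by feel, with no more than about 2 kg (20 N) of force between badge and panel, let go of it, and leave the other things on the shelf where they are.

Things in the scene. Friction and masses are not known exactly. Their poses are not given: they have to be found in the camera images.
- panel: Fixed aluminium switch panel: plain block 200 x 130 mm, 24 mm high, origin at the centre of its underside. +x runs from the stud's end (nearer the robot) to the foot slot's end, z up. All points of the panel below share these axes.
- panel_mid (a point): Point on the panel's top face, 42 mm along -x and 22 mm along -y from the block's centre: middle of the stud's adjusting slot. The T-stud is clamped immovably somewhere in it: its axis lies up to 9 mm to either side along x of this point, at y = 0. Where is not reported: feel or look. The stud stays put however the badge is worked.
- stud_space (a point): Point 10 mm above panel_mid, level with the underside of the T-stud's brass head (60 mm long in x, 14 mm wide in y, 4 mm thick, so its top is 14 mm above the panel face). The stud's round neck is 8 mm across. Same hidden shift along x of up to 9 mm as told at panel_mid.
- foot_slot (a point): Centre of the mouth of the foot slot in the panel's top face, 82 mm along +x from panel_mid: a pocket 13 mm (x) by 22 mm (y), 8 mm deep.
- badge_grip (a point): Centre (half-way up) of the badge's upright white grip fin: 28 mm long in x, 12 mm wide in y, 36 mm high, to be pinched across y from above. Badge axes: x along the badge towards its tail, z up out of its face. It lies 56 mm along +x from the eye's centre and 22 mm above the badge's underside.
- badge_eye (a point): Centre of the oblong eye, at the underside of the badge: a loose red plastic plate 116 x 40 mm, 4 mm thick, 60 to 130 g. Eye: through slot 36 mm (x) by 20 mm (y); front bar 8 mm wide at its -x end (plate's front edge at x = -26 mm), side rails 10 mm, solid tail from x = +18 to +90 mm. Locked: this point on panel_mid, badge x along panel x, plate flat on the panel.
- badge_foot (a point): Middle of the lower face of the white foot under the badge's tail, 82 mm along +x from badge_eye and 7 mm below the underside; foot 8 mm (x) by 16 mm (y). The eye is shorter than the head: it passes only tilted (some 25 degrees, tail up), front bar going in under the head's -x end and along +x up to the neck, then tail down.
- toggle (a joint): Lean of the toggle about the panel's y axis, rad: +0.45 fully on (leans to panel +x, towards the red dot), -0.45 fully off (leans to panel -x, towards the blue dot). It starts on, between +0.30 and +0.45, stays where it is left, and takes about 2 N at its tip. Off means beyond -0.33.
- toggle_tip (a point): Tip of the toggle's steel bat, 47.5 mm from its pivot; the bat is 7 mm thick with an 11 mm ball end. The pivot is on the panel's face, 42 mm along +x and 60 mm along +y from panel_mid.
- rest_top (a point): Centre of the top face of the fixed cork rest, 88 x 50 mm, 14 mm high; the badge starts lying level on it with its foot hanging free past the +x end.
- bottle: Bystander: frosted glass bottle with screw cap, 60 mm across, 160 mm high; origin at the centre of its base.
- saucer: Bystander: ceramic button saucer, 120 mm across, 18 mm high; origin at the centre of its base.
- lint_mid (a point): Bystander: grey lint roller lying flat, 200 mm long, 50 mm high; point near its middle.
- spool: Bystander: blue thread spool, 36 mm across, 42 mm high; origin at the centre of its base.
- tin: Bystander: green round tin, 70 mm across, 50 mm high; origin at the centre of its base.
- brush_mid (a point): Bystander: clothes brush lying along its x axis, about 220 mm long; a point near its middle.
Not all that is in view belongs to the job. Of the things shaped like the part that bears badge_grip, the red one is meant.

How it is judged:
By the outcome, as a careful person would: the job done as asked, in the order asked, and still so for the second after the job is handed in, with the robot touching nothing.
It also fails if it takes over 72 s, if anything falls off the work surface, if the arm or the gripper's body presses on something with over 40 N, if the wrist force passes 120 N, or if a joint passes its speed limit or range.

### The arm

A 7-joint arm with a two-finger parallel gripper is mounted at the origin on the work surface. World frame = base frame: x ahead of the robot, y to its left, z up, the work surface at z = 0. Lengths are in m, angles in rad, forces in N, time in s.
With the tool pointing down it reaches from about 0.4 to 0.85 m from the base axis. Payload 4.4 kg.
Tool frame: the origin (TCP) lies at the very end of the fingers, on their centre line; the grasp point (between the pads) lies 19 mm behind it; z points along the fingers, y is the line along which they close (so a half turn about z gives the same grasp; the last joint's range is limited). The gripper opens to 94 mm and grips with 3 to 60 N. Pads are 16 mm wide; open, the fingers measure 119 mm over their backs; the gripper's body (75 mm by 177 mm) begins 78 mm behind the grasp point.
Start: joints at [-1.261, 0.628, 0.038, 1.517, -0.027, 0.996, -0.02], TCP at [0.239, 0.605, 0.205] pointing down, gripper open.
Joint ranges: [-3.06, 3.06], [-0.37, 2.12], [-1.25, 1.32], [0.18, 2.47], [-1.1, 4.24], [0.23, 1.98], [-2.94, 2.94]. Speed limits (rad/s): [2.57, 2.57, 3.14, 3.14, 3.14, 3.14, 3.14].

### API

Orientations are given as a 3x3 rotation matrix whose columns are the frame's x, y, z axes.
In Python, from plant import ctrl gives the robot as it stands.
- The arm moves only by the shell command python3 -m creep 'ROWS' [FORCE]. ROWS is JSON, a list that holds one entry, the list of rows, each a list of 7 numbers: the shift along the tool's x, y, z in cm, then the turn, a rotation vector about the tool's x, y, z in rad, then the finger opening in cm, from 0 to 9.4. In form: [[[dx, dy, dz, ax, ay, az, grip], ...]]. A call has 1 to 5 rows; each row is the pose to reach, as a shift and turn from the pose commanded when the call began, along the tool's axes at that moment; what a row does not reach only later rows make up. A row lasts 1/8 s, in which the tool goes at most 62.5 mm and 10.7 degrees, less where a joint would pass 70% of its speed; a pose out of reach is approached as far as the arm can. A call with a gripper value outside its range is refused whole. The fingers move at their own pace and stop on an object; FORCE is the grip in N (left out, the last holds). Time passes only in rows, so rows that repeat a pose let the fingers close. It gives the time, the measured TCP pose, the force, the opening and the grip force at its end, in the units of the state.
- ctrl.state(): the state, without advancing time (a new reading comes with each control period).
- ctrl.snapshot(name): name is "side" or "top"; returns the picture (384x512x3 uint8, red, green, blue); there is no depth.
- ctrl.camera_params(name): a dict with "intrinsics" (3x3 intrinsics, pixels), "k1" (the pictures are not rectified: a ray, as slopes to the right and down, at radius r is drawn at 1 + k1 r^2 times it, then the intrinsics apply), "R" (3x3) and "t" (3): a world point X has camera coordinates R X + t. Camera axes: x right, y down, z forward; pixel columns grow to the right and rows downward; lengths in m; the calibration is good to about 2 mm. A picture is of the moment at which its call begins. camera_params takes no time and is no camera call.
- ctrl.job_done(): hands the job in; it is judged then, once.
The state is a dict: "t": time; "joints": joint angles; "qvel": joint speeds; "effort": joint torques, N m; "tcp_pos": TCP position; "tool_rot": TCP orientation; "wrist_force": force on the tool from outside, world axes, zero at the start; "wrist_torque": the same for the moment, N m; "width": finger opening in m; "finger_force": force on a finger pad.
Only numpy, scipy, OpenCV 4.12 (cv2) and the standard library are available. Lean on these libraries where they do the work, as an engineer would, in place of code of your own. Each camera call takes 0.05 s, during which the arm holds its last target. There are 200 camera calls.

## Working session

There is one attempt and no reset: what is moved stays moved. The work goes in short steps, Python scripts to look and compute and a shell command to move; the robot and the scene stay as the last step left them, time stands still between calls to the robot, and variables do not carry over. Pictures are saved under pics/ and viewed, at most 10 in all, crops included, and the job is handed in when it is done.

```bash
ls; mkdir -p pics
python3 - <<'E'
from plant import ctrl
import cv2
for n in("top","side"):
    im=ctrl.snapshot(n); cv2.imwrite(f"pics/{n}0.png",im[:,:,::-1])
    p=ctrl.camera_params(n); print(n,p)
s=ctrl.state(); print(s)
E
```

```text
pics
top {'intrinsics': array([[349.34635045,   0.        , 254.21281833],
       [  0.        , 349.34635045, 191.31178305],
       [  0.        ,   0.        ,   1.        ]]), 'k1': 0.028296507724550626, 'R': array([[-0.00179084, -0.9997152 , -0.02379732],
       [-0.994693  ,  0.00422891, -0.10280058],
       [ 0.10287194,  0.02348693, -0.99441728]]), 't': array([-0.01404195,  0.53488239,  0.9749077 ])}
side {'intrinsics': array([[359.9496028 ,   0.        , 254.04734884],
       [  0.        , 359.9496028 , 183.66643507],
       [  0.        ,   0.        ,   1.        ]]), 'k1': 0.020730075658818847, 'R': array([[ 0.98804793, -0.15371772,  0.01149573],
       [-0.07590754, -0.55010311, -0.83163972],
       [ 0.1341616 ,  0.82082729, -0.55519657]]), 't': array([-0.52889532,  0.0731313 ,  1.18399248])}
{'t': 0.1, 'joints': array([-1.26080998,  0.62923042,  0.03844947,  1.51822524, -0.02700641,
        0.99629547, -0.0200076 ]), 'qvel': array([ 0.0013587 , -0.00234086,  0.00056757, -0.00390246, -0.00187124,
        0.00091053,  0.00135029]), 'effort': array([ 3.36069701e-03, -5.50793552e+01,  1.14733949e+00, -1.87115693e+01,
       -5.21711097e-02,  1.92059559e-02,  5.01756188e-05]), 'tcp_pos': array([0.23831312, 0.60411905, 0.20467488]), 'tool_rot': array([[-9.30214208e-01,  3.67016592e-01, -5.91308993e-04],
       [ 3.67017068e-01,  9.30212949e-01, -1.53025759e-03],
       [-1.15866411e-05, -1.64048784e-03, -9.99998654e-01]]), 'wrist_force': array([ 0.44540651,  0.65617451, -0.85958318]), 'wrist_torque': array([0.01927022, 0.06924691, 0.00449575]), 'finger_force': 0.0, 'width': 0.09411594249150804}
```

View pics/top0.png

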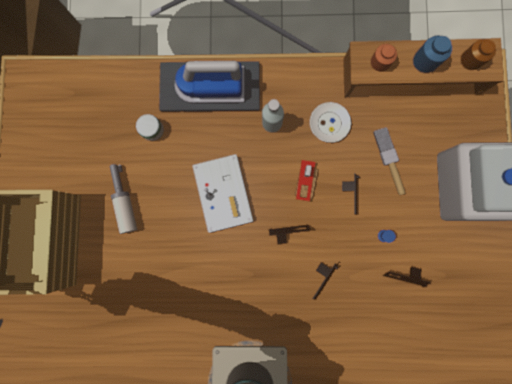

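View pics/side0.png

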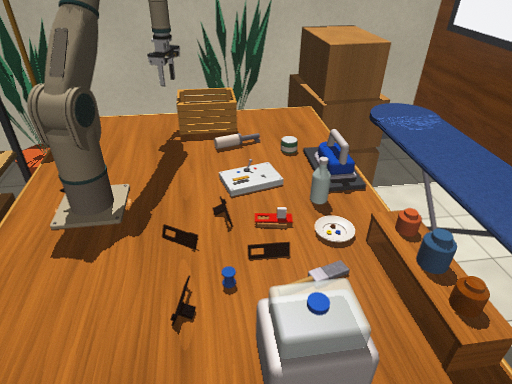

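Candidates shaped like the badge: the red one at top (306,181) / side (273,218), and black ones at top (291,231), (353,192), (326,280), (408,278). The red one lying on the cork rest fits "red". I'll confirm in a crop.

Run:
```python
import cv2
t=cv2.imread("pics/top0.png"); s=cv2.imread("pics/side0.png")
cv2.imwrite("pics/topc.png",cv2.resize(t[140:245,185:325],None,fx=5.7,fy=5.7,interpolation=cv2.INTER_CUBIC))
cv2.imwrite("pics/sidec.png",cv2.resize(s[150:240,205:310],None,fx=6.6,fy=6.6,interpolation=cv2.INTER_CUBIC))
```

```text
(no output)
```

View pics/topc.png

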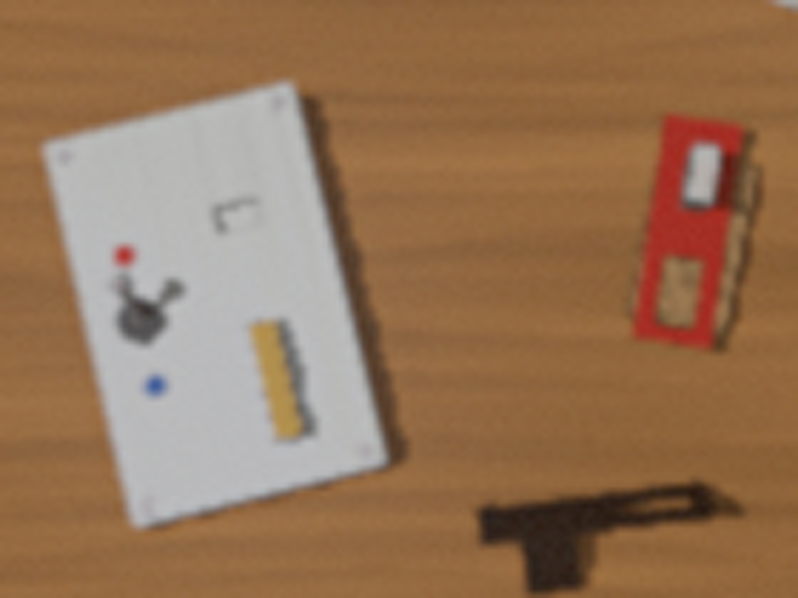

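View pics/sidec.png

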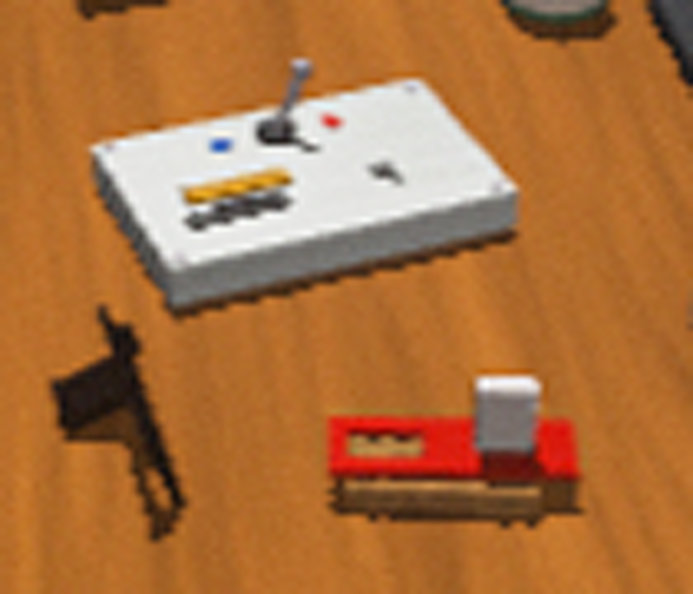

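The red badge lies on the cork rest, with its fin at crop (703,175) and eye at (680,292); the panel has the gold head at (277,380), the toggle leaning to the red dot at (124,256), and the blue dot at (155,385). Next I fit the poses.

```bash
cat > h.py <<'E'
from plant import ctrl
import numpy as np, cv2
from scipy.optimize import least_squares
from scipy.spatial.transform import Rotation as Ro
P={n:ctrl.camera_params(n) for n in("top","side")}
def proj(n,X):
    p=P[n]; c=np.atleast_2d(X)@p["R"].T+p["t"]; s=c[:,:2]/c[:,2:]
    s=s*(1+p["k1"]*(s**2).sum(1,keepdims=True)); K=p["intrinsics"]
    return s*[K[0,0],K[1,1]]+K[:2,2]
def T(c): return (np.array(c)+.5)/5.7-.5+[185,140]
def S(c): return (np.array(c)+.5)/6.6-.5+[205,150]
def place(v,L): # v=x,y,yaw ; L local pts with world z
    L=np.array(L,float); c,s=np.cos(v[2]),np.sin(v[2])
    return np.c_[v[0]+c*L[:,0]-s*L[:,1],v[1]+s*L[:,0]+c*L[:,1],L[:,2]]
E
python3 - <<'E'
from h import *
def fit(obs,v0):
    f=lambda v:np.concatenate([(proj(n,place(v,L))-px).ravel() for n,L,px in obs])
    for o in ([obs[i] for i in range(len(obs)) if obs[i][0]=="top"],[x for x in obs if x[0]=="side"],obs):
        g=lambda v:np.concatenate([(proj(n,place(v,L))-px).ravel() for n,L,px in o])
        r=least_squares(g,v0); print(np.round(r.x,4),"rms",np.sqrt(np.mean(r.fun**2)).round(2))
    return r.x
# panel frame: corners x±.1,y±.065 ; +x up image, +y left
pc=[[.1,.065,.024],[.1,-.065,.024],[-.1,-.065,.024],[-.1,.065,.024]]
pan=fit([("top",pc,T([(42,145),(293,82),(388,465),(137,527)])),
 ("side",pc,S([(420,80),(517,188),(178,268),(95,150)]))],[.5,.05,.25])
# badge, origin at eye
bc=[[.09,.02,.018],[.09,-.02,.018],[-.026,-.02,.018],[-.026,.02,.018]]
fc=[[.07,.006,.054],[.07,-.006,.054],[.042,-.006,.054],[.042,.006,.054]]
bd=fit([("top",bc,T([(667,115),(747,125),(717,350),(634,338)])),("top",fc,T([(691,143),(723,143),(716,208),(685,206)])),
 ("side",[bc[3],bc[2]],S([(330,416),(330,475)])),("side",[fc[1],fc[2]],S([(540,384),(476,386)]))],[.55,-.15,0])
# head: x offset only, given panel, top z .038
hc=[(-.03),( .03)]
H=lambda d:place(pan,[[-.042+d+a,-.022+b,.038] for a,b in((.03,.007),(.03,-.007),(-.03,-.007),(-.03,.007))])
r=least_squares(lambda d:(proj("top",H(d[0]))-T([(250,324),(277,320),(303,436),(276,440)])).ravel(),[0]);print("shift top",r.x,r.fun.round(2))
H2=lambda d:place(pan,[[-.042+d+a,-.022+b,.038] for a,b in((.03,.007),(.03,-.007),(-.03,-.007),(-.03,.007))])
r=least_squares(lambda d:(proj("side",H2(d[0]))-S([(290,168),(291,178),(183,198),(183,188)])).ravel(),[0]);print("shift side",r.x,r.fun.round(2))
tp=lambda a:place(pan,[[.0475*np.sin(a),.038,.024+.0475*np.cos(a)]])
for a in(.3,.375,.45): print(a,((proj("top",tp(a))-[185,140]+.5)*5.7-.5).round(),((proj("side",tp(a))-[205,150]+.5)*6.6-.5).round())
E
```

```text
[0.5315 0.0766 0.2472] rms 0.25
[0.5355 0.0798 0.2584] rms 0.34
[0.533  0.077  0.2501] rms 0.55
[ 0.5355 -0.1596 -0.1455] rms 0.55
[ 0.5387 -0.1548 -0.0925] rms 0.34
[ 0.5363 -0.1588 -0.1467] rms 0.75
shift top [-0.00627845] [-0.25  0.17 -0.21 -0.36  0.39 -0.21  0.32  0.33]
shift side [-0.0038201] [-0.75  0.13  0.61  0.58  1.02  1.07 -0.38  0.55]
0.3 [[120. 282.]] [[299.  62.]]
0.375 [[119. 276.]] [[304.  63.]]
0.45 [[118. 270.]] [[310.  64.]]
```

```bash
cat >> h.py <<'E'
PAN=[.533,.0775,.25]
def Rt(yaw,th=0): return Ro.from_euler("z",yaw).as_matrix()@Ro.from_euler("y",-th).as_matrix()@np.diag([-1.,1,-1])
def plan(pos,yaw,th=0,frm=None):
    s=ctrl.state(); R=s["tool_rot"]; p=s["tcp_pos"]
    print("shift cm",(R.T@(np.array(pos)-p)*100).round(2),"rv",Ro.from_matrix(R.T@Rt(yaw,th)).as_rotvec().round(3))
def inpanel(w): # world -> panel frame about panel_mid, z above the face
    c,s=np.cos(PAN[2]),np.sin(PAN[2]); d=np.array(w[:2])-PAN[:2]
    return np.array([c*d[0]+s*d[1]+.042,-s*d[0]+c*d[1]+.022,w[2]-.024])
def fromp(x,y,z): return place(PAN,[[x-.042,y-.022,z+.024]])[0]
E
python3 - <<'E'
from h import *
plan(fromp(.042+.050,.060,.17),.25); plan(fromp(.042+.050,.060,.030),.25)
E
```

```text
shift cm [-48.57 -32.16   1.12] rv [-0.002 -0.001 -0.626]
shift cm [-48.57 -32.14  15.12] rv [-0.002 -0.001 -0.626]
```

```bash
python3 -m creep '[[[-48.6,-32.2,1.1,0,0,-0.626,0],[-48.6,-32.2,1.1,0,0,-0.626,0],[-48.6,-32.2,1.1,0,0,-0.626,0],[-48.6,-32.2,1.1,0,0,-0.626,0],[-48.6,-32.2,1.1,0,0,-0.626,0]]]' 20
python3 - <<'E'
from h import *
plan(fromp(.042+.050,.060,.17),.25); plan(fromp(.042+.050,.060,.030),.25)
E
```

```text
t: 0.72
tcp_pos: [0.4184, 0.3466, 0.1993]
tool_rot: [[-0.969, -0.248, -0.0], [-0.248, 0.969, -0.0], [0.0, -0.0, -1.0]]
wrist_force: [1.2, 0.1, -0.6]
width: 0.0472
finger_force: 0.0
shift cm [ -9.43 -25.11   0.53] rv [-0.    -0.     0.001]
shift cm [ -9.44 -25.11  14.53] rv [-0.    -0.     0.001]
```

```bash
python3 -m creep '[[[-9.4,-25.1,0.5,0,0,0,0],[-9.4,-25.1,0.5,0,0,0,0],[-9.4,-25.1,0.5,0,0,0,0],[-9.4,-25.1,0.5,0,0,0,0],[-9.4,-25.1,0.5,0,0,0,0]]]' >/dev/null
python3 -m creep '[[[0,0,6,0,0,0,0],[0,0,11,0,0,0,0],[0,0,14,0,0,0,0],[0,0,14,0,0,0,0]]]'
python3 - <<'E'
from h import *
s=ctrl.state(); print(inpanel(s["tcp_pos"]).round(4))
cv2.imwrite("pics/a.png",np.hstack([cv2.resize(ctrl.snapshot(n)[y:y+75,x:x+50,::-1],None,fx=8,fy=8,interpolation=cv2.INTER_CUBIC) for n,x,y in(("side",225,120),("top",185,140))]))
E
```

```text
t: 1.85
tcp_pos: [0.5681, 0.1292, 0.0523]
tool_rot: [[-0.968, -0.249, -0.006], [-0.249, 0.969, -0.001], [0.006, 0.001, -1.0]]
wrist_force: [0.8, 0.4, -0.3]
width: 0.0006
finger_force: 0.0
[0.0888 0.0634 0.0283]
```

View pics/a.png

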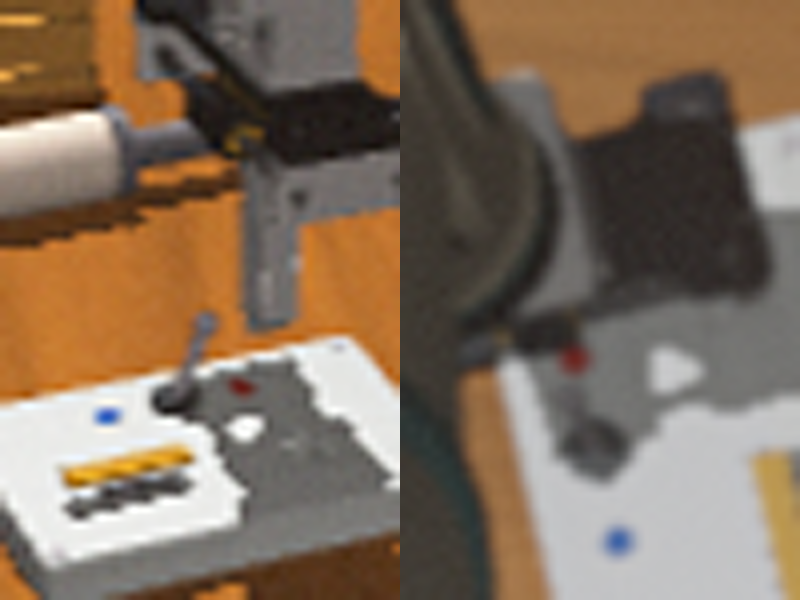

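The closed fingers stand on the red-dot side of the toggle (side crop: finger tip (270,325), ball (205,322)). Next I push.

```bash
python3 -m creep '[[[2,-0.3,0,0,0,0,0],[3,-0.3,0,0,0,0,0],[4,-0.3,0,0,0,0,0],[4.5,-0.3,0,0,0,0,0],[4.5,-0.3,0,0,0,0,0]]]'
python3 - <<'E'
from h import *
s=ctrl.state(); print(inpanel(s["tcp_pos"]).round(4)); print(((proj("side",[.5681,.1292,.0523])-[225,120]+.5)*8))
E
python3 -m creep '[[[0.4,0,0,0,0,0,0],[0.8,0,0,0,0,0,0],[0.8,0,0,0,0,0,0]]]'
python3 - <<'E'
from h import *
s=ctrl.state(); print(inpanel(s["tcp_pos"]).round(4))
E
```

```text
t: 2.58
tcp_pos: [0.5272, 0.1146, 0.0547]
tool_rot: [[-0.969, -0.248, -0.001], [-0.248, 0.969, -0.0], [0.001, 0.0, -1.0]]
wrist_force: [1.2, 1.1, 2.5]
width: 0.0006
finger_force: 1.0
[0.0455 0.0594 0.0307]
[[264.71066011 331.22363286]]
t: 2.95
tcp_pos: [0.5204, 0.1127, 0.0545]
tool_rot: [[-0.969, -0.248, 0.001], [-0.248, 0.969, 0.0], [-0.001, 0.0, -1.0]]
wrist_force: [4.1, 2.0, -1.6]
width: 0.0003
finger_force: 1.6
[0.0385 0.0592 0.0305]
```

```bash
python3 -m creep '[[[0.3,0,0,0,0,0,0],[0.5,0,0,0,0,0,0],[0.5,0,0,0,0,0,0]]]'
python3 -m creep '[[[-3,0,0,0,0,0,0],[-3,0,-6,0,0,0,9.4],[-3,0,-12,0,0,0,9.4],[-3,0,-14,0,0,0,9.4]]]'
python3 - <<'E'
from h import *
BD=[.5365,-.158,-.145]
g=place(BD,[[.056,0,0]])[0]
print(g); plan([g[0],g[1],.17],-.145); plan([g[0],g[1],.026],-.145)
tp=lambda a:place(PAN,[[.0475*np.sin(a),.038,.024+.0475*np.cos(a)]])
print([((proj("side",tp(a))-[225,120]+.5)*8).round() for a in (-.45,-.3)])
E
```

```text
t: 3.32
tcp_pos: [0.5192, 0.1128, 0.0553]
tool_rot: [[-0.969, -0.248, 0.007], [-0.248, 0.969, 0.003], [-0.008, 0.001, -1.0]]
wrist_force: [7.5, 3.9, -0.9]
width: 0.0004
finger_force: 3.9
t: 3.82
tcp_pos: [0.5438, 0.1181, 0.1971]
tool_rot: [[-0.969, -0.247, 0.0], [-0.247, 0.969, -0.001], [0.0, -0.001, -1.0]]
wrist_force: [0.2, 0.8, -0.1]
width: 0.0273
finger_force: 0.0
[ 0.59191233 -0.16609158  0.        ]
shift cm [  2.36 -28.72   2.73] rv [-0.001  0.     0.395]
shift cm [  2.36 -28.71  17.13] rv [-0.001  0.     0.395]
[array([[132., 335.]]), array([[145., 327.]])]
```

```bash
python3 -m creep '[[[2.4,-28.7,2.7,0,0,0.395,5],[2.4,-28.7,2.7,0,0,0.395,5],[2.4,-28.7,2.7,0,0,0.395,5],[2.4,-28.7,2.7,0,0,0.395,5],[2.4,-28.7,2.7,0,0,0.395,5]]]' 
python3 -m creep '[[[0,0,5,0,0,0,5],[0,0,8.5,0,0,0,5],[0,0,8.5,0,0,0,5]]]'
python3 - <<'E'
from h import *
BD=[.5365,-.158,-.145]
g=place(BD,[[.056,0,0]])[0]
plan([g[0],g[1],.025],-.145)
a=cv2.resize(ctrl.snapshot("side")[140:240,220:320,::-1],None,fx=4,fy=4,interpolation=cv2.INTER_CUBIC)
b=cv2.resize(ctrl.snapshot("top")[130:230,230:330,::-1],None,fx=4,fy=4,interpolation=cv2.INTER_CUBIC)
cv2.imwrite("pics/b.png",np.hstack([a,b]))
s=ctrl.state()["tcp_pos"];print(((proj("side",s)-[220,140]+.5)*4).round(),((proj("top",s)-[230,130]+.5)*4).round())
E
```

```text
t: 4.45
tcp_pos: [0.5889, -0.1692, 0.1661]
tool_rot: [[-0.989, 0.148, -0.006], [0.148, 0.989, -0.001], [0.006, -0.002, -1.0]]
wrist_force: [0.8, 0.8, -0.0]
width: 0.0498
finger_force: 0.0
t: 4.82
tcp_pos: [0.5874, -0.1646, 0.0793]
tool_rot: [[-0.989, 0.145, -0.01], [0.145, 0.989, 0.002], [0.011, 0.001, -1.0]]
wrist_force: [-0.6, 0.4, 0.2]
width: 0.0502
finger_force: 0.0
shift cm [-0.53 -0.09  5.42] rv [ 0.001 -0.011 -0.   ]
[[247. 244.]] [[317. 155.]]
```

View pics/b.png

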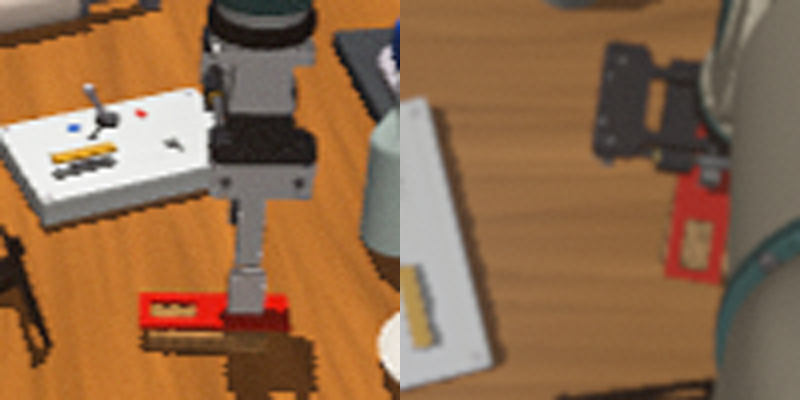

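Toggle now leans to the blue dot (side crop (90,92) against blue (73,128)); the fingers straddle the fin at (245,290). Next I descend and grip.

```bash
python3 -m creep '[[[-0.4,-0.1,3,0,-0.01,0,5],[-0.4,-0.1,5.4,0,-0.01,0,5],[-0.4,-0.1,5.4,0,-0.01,0,5]]]' 
python3 -m creep '[[[0,0,0,0,0,0,0],[0,0,0,0,0,0,0],[0,0,0,0,0,0,0],[0,0,0,0,0,0,0],[0,0,0,0,0,0,0]]]' 30
python3 - <<'E'
from h import *
s=ctrl.state();print(s["width"],s["finger_force"],s["wrist_force"],s["wrist_torque"])
E
```

```text
t: 5.3
tcp_pos: [0.5954, -0.1666, 0.0288]
tool_rot: [[-0.99, 0.144, 0.008], [0.144, 0.99, -0.001], [-0.008, -0.0, -1.0]]
wrist_force: [0.3, 0.8, 0.0]
width: 0.0501
finger_force: 0.0
t: 5.92
tcp_pos: [0.5961, -0.1668, 0.0289]
tool_rot: [[-0.989, 0.144, 0.01], [0.144, 0.99, -0.002], [-0.01, -0.0, -1.0]]
wrist_force: [-0.6, 0.2, 3.4]
width: 0.0119
finger_force: 30.0
0.01193323357988872 29.99128818511963 [-0.61930463  0.2473751   3.36432673] [0.09878036 0.14582843 0.0598756 ]
```

```bash
cat >> h.py <<'E'
E_=.003; D_=.015
def bplan(Bx,Bz,th,y=0,e=None):  # B = lower inner edge of the front bar (badge (-18,0)), mm in panel_mid frame
    th=np.radians(th); a=.074+(E_ if e is None else e)
    p=fromp(Bx/1e3+a*np.cos(th)-D_*np.sin(th),y/1e3,Bz/1e3+a*np.sin(th)+D_*np.cos(th))
    plan(p,PAN[2],th)
def bstate(e=None):
    s=ctrl.state(); R=s["tool_rot"]; a=.074+(E_ if e is None else e)
    w=s["tcp_pos"]+R@np.array([a,0,D_])  # tool x = -badge x, tool z = -badge z
    q=inpanel(w)*1e3; Rp=Rt(PAN[2]).T@R; f=Rt(PAN[2])@np.diag([-1,1,-1.])
    print("t",round(s["t"],2),"B mm",q.round(1),"tilt/yaw/roll deg",np.degrees(Ro.from_matrix(Rp).as_euler("YZX")).round(1),"F panel",(f.T@s["wrist_force"]).round(1),"M",(f.T@s["wrist_torque"]).round(2),"w",round(s["width"]*1e3,1))
E
python3 -m creep '[[[0,0,-3,0,0,0,0],[0,0,-8,0,0,0,0],[0,0,-14,0,0,0,0],[0,0,-14,0,0,0,0]]]'
python3 - <<'E'
from h import *
bplan(-42,50,25); bstate()
E
```

```text
t: 6.42
tcp_pos: [0.5979, -0.1675, 0.1734]
tool_rot: [[-0.989, 0.145, 0.019], [0.145, 0.989, -0.004], [-0.02, -0.001, -1.0]]
wrist_force: [0.7, -0.3, -1.2]
width: 0.0121
finger_force: 30.0
shift cm [11.11 20.49  5.09] rv [-0.091 -0.411 -0.387]
t 6.42 B mm [ -26.5 -201.9  132.9] tilt/yaw/roll deg [-1.2 22.6  0.5] F panel [ 0.6 -0.4 -1.2] M [ 0.01 -0.04  0.02] w 12.1
```

```bash
python3 -m creep '[[[11.1,20.5,4.6,-0.09,-0.41,-0.387,0],[11.1,20.5,4.6,-0.09,-0.41,-0.387,0],[11.1,20.5,4.6,-0.09,-0.41,-0.387,0],[11.1,20.5,4.6,-0.09,-0.41,-0.387,0],[11.1,20.5,4.6,-0.09,-0.41,-0.387,0]]]'
python3 - <<'E'
from h import *
bstate(); bplan(-42,50,25)
im=ctrl.snapshot("side"); s=ctrl.state(); np.save("c.npy",np.c_[s["tool_rot"],s["tcp_pos"]])
tp=ctrl.snapshot("top")
cv2.imwrite("pics/c.png",np.hstack([cv2.resize(im[120:210,215:295,::-1],None,fx=6,fy=6,interpolation=cv2.INTER_CUBIC),cv2.resize(tp[140:245,180:240,::-1],None,fx=5.143,fy=5.143,interpolation=cv2.INTER_CUBIC)[:540]]))
E
```

```text
t: 7.05
tcp_pos: [0.5183, -0.055, 0.1179]
tool_rot: [[-0.957, -0.143, 0.252], [-0.15, 0.989, -0.009], [-0.248, -0.047, -0.968]]
wrist_force: [-1.0, -1.1, -0.4]
width: 0.012
finger_force: 30.0
t 7.05 B mm [-75.7 -96.8  60.2] tilt/yaw/roll deg [-14.4   5.3   4.1] F panel [-1.3 -0.8 -0.4] M [ 0.07  0.33 -0.03] w 12.0
shift cm [-1.67 10.48 -0.31] rv [-0.08  -0.188 -0.085]
```

View pics/c.png

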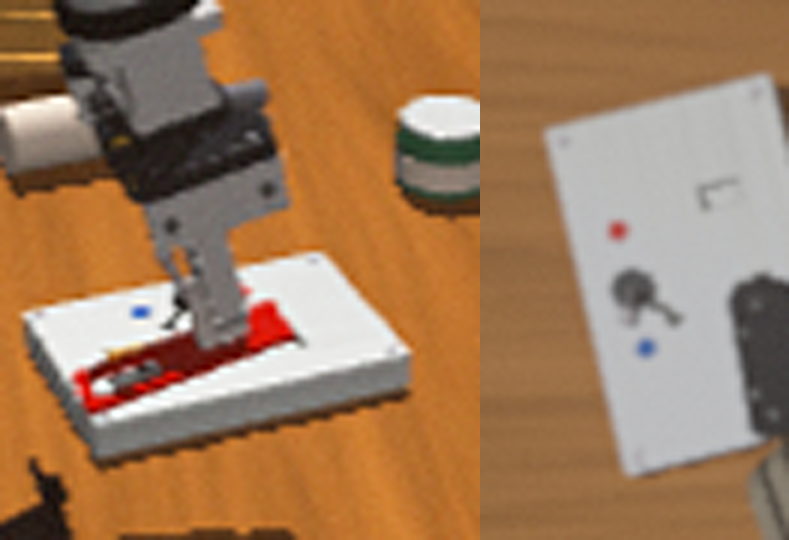

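The badge is held (front bar at side crop (85,390)) and the move got only part of the way; I continue it.

```bash
python3 -m creep '[[[-1.7,10.5,-0.3,-0.08,-0.19,-0.085,0],[-1.7,10.5,-0.3,-0.08,-0.19,-0.085,0],[-1.7,10.5,-0.3,-0.08,-0.19,-0.085,0],[-1.7,10.5,-0.3,-0.08,-0.19,-0.085,0]]]' >/dev/null
python3 - <<'E'
from h import *
bstate(); bplan(-42,40,25)
im=ctrl.snapshot("side"); s=ctrl.state(); np.save("c.npy",np.c_[s["tool_rot"],s["tcp_pos"]])
cv2.imwrite("pics/d.png",cv2.resize(im[120:205,210:300,::-1],None,fx=7,fy=7,interpolation=cv2.INTER_CUBIC))
E
```

```text
t 7.65 B mm [-49.8 -25.   47.6] tilt/yaw/roll deg [-23.6   0.4   1.4] F panel [ 1.1 -0.4 -2.5] M [ 0.07  0.43 -0.03] w 11.9
shift cm [-0.35  2.54  0.77] rv [-0.025 -0.024 -0.007]
```

View pics/d.png

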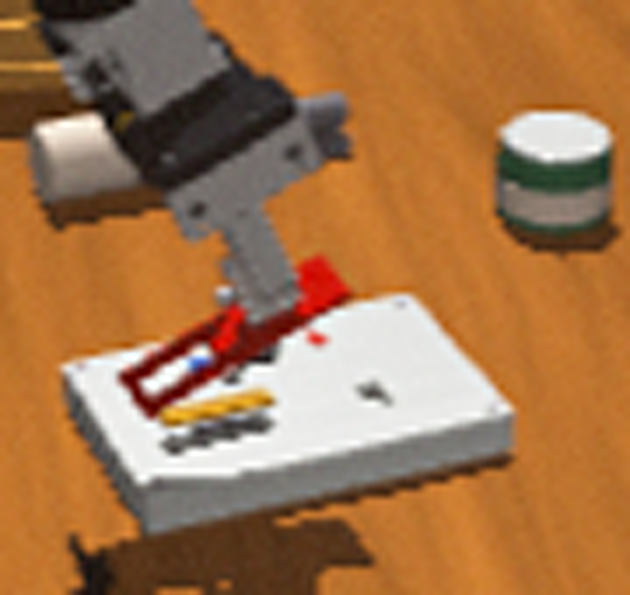

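Run:
```python
from h import *
M=np.load("c.npy"); R,p=M[:,:3],M[:,3]
px=(np.array([(152,417),(120,379),(352,297),(322,258)])+.5)/7-.5+[210,120]
B=np.array([[-.026,-.02,.0],[-.026,.02,.004],[.09,-.02,.002],[.09,.02,.004]])
def w(v): # e, pitch, yshift
    e,th,y=v; Rb=R@np.diag([-1,1,-1.])@Ro.from_euler("y",-th).as_matrix()
    g=p+R@[0,0,-.008] # fin centre ~ 8mm behind the tip
    return g+(B-[.056+e,0,.023])@Rb.T+R@[0,y,0]
r=least_squares(lambda v:(proj("side",w(v))-px).ravel(),[0,0,0]);print("e,pitch,y",r.x.round(4),r.fun.round(1))
# head in this image
hp=(np.array([(162,409),(272,391),(274,401),(165,421)])+.5)/7-.5+[210,120]
f=lambda d:(proj("side",fromp(0,0,0)*0+np.array([fromp(d[0]+a,d[1]+b,.014) for a,b in((-.03,.007),(.03,.007),(.03,-.007),(-.03,-.007))]))-hp).ravel()
r=least_squares(f,[0,0]);print("head x,y in PAN (side)",r.x.round(4),r.fun.round(1))
tpx=T([(250,324),(277,320),(303,436),(276,440)])
f=lambda d:(proj("top",np.array([fromp(d[0]+a,d[1]+b,.014) for a,b in((.03,.007),(.03,-.007),(-.03,-.007),(-.03,.007))]))-tpx).ravel()
r=least_squares(f,[0,0]);print("head x,y in PAN (top)",r.x.round(4),r.fun.round(1))
```

```text
e,pitch,y [ 0.0022 -0.0222 -0.0098] [-0.5  0.8 -0.3 -0.5  0.6 -0.1  0.1 -0.4]
head x,y in PAN (side) [-0.0024  0.0017] [-0.6  0.2 -0.5 -0.7  0.7 -0.1  0.4  0.5]
head x,y in PAN (top) [-0.0064 -0.0002] [-0.3  0.2 -0.3 -0.3  0.3 -0.2  0.3  0.4]
```

```bash
python3 -c "
from h import *
bstate(); bplan(-42,40,25)"
python3 -m creep '[[[-0.3,2.5,0.8,-0.025,-0.024,-0.007,0],[-0.3,2.5,0.8,-0.025,-0.024,-0.007,0],[-0.3,2.5,0.8,-0.025,-0.024,-0.007,0],[-0.3,2.5,0.8,-0.025,-0.024,-0.007,0]]]' >/dev/null
python3 - <<'E'
from h import *
bstate(); im=ctrl.snapshot("side");bstate(); s=ctrl.state(); np.save("c.npy",np.c_[s["tool_rot"],s["tcp_pos"]]); bplan(-42,22,25)
cv2.imwrite("pics/e.png",cv2.resize(im[140:205,220:290,::-1],None,fx=9,fy=9,interpolation=cv2.INTER_CUBIC))
E
```

```text
t 7.7 B mm [-49.  -18.1  48. ] tilt/yaw/roll deg [-23.8   0.2   0.8] F panel [-1.   4.5 -1.2] M [0.51 0.5  0.12] w 11.7
shift cm [-0.28  1.82  0.83] rv [-0.014 -0.021 -0.003]
t 8.2 B mm [-41.8  -0.6  40.2] tilt/yaw/roll deg [-25.   -0.1   0. ] F panel [-1.1  0.5 -0.8] M [ 0.04  0.49 -0.03] w 11.9
t 8.25 B mm [-41.8  -0.4  40.3] tilt/yaw/roll deg [-25.1  -0.1  -0. ] F panel [ 0.1  1.2 -1.4] M [0.01 0.45 0.03] w 11.6
shift cm [0.79 0.03 1.66] rv [0.    0.001 0.002]
```

View pics/e.png

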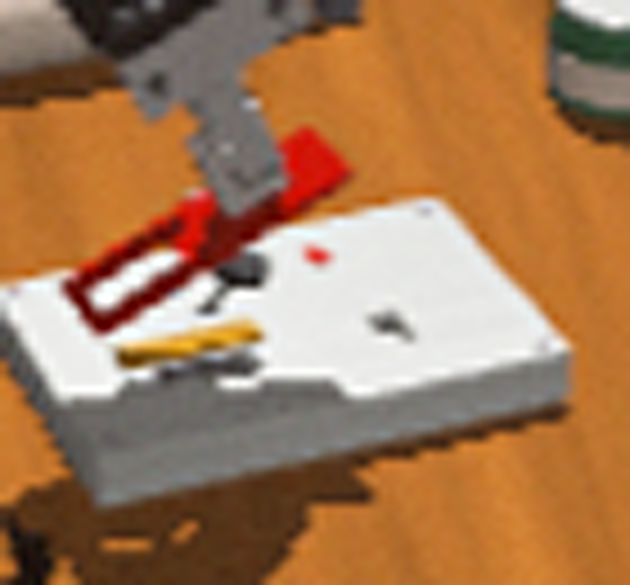

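Run:
```python
from h import *
M=np.load("c.npy"); R,p=M[:,:3],M[:,3]
px=(np.array([(100,333),(66,288),(353,171),(308,126)])+.5)/9-.5+[220,140]
B=np.array([[-.026,-.02,.0],[-.026,.02,.003],[.09,-.02,.002],[.09,.02,.004]])
def w(v):
    e,th,y=v; Rb=R@np.diag([-1,1,-1.])@Ro.from_euler("y",-th).as_matrix()
    g=p+R@[0,0,-.008]
    return g+(B-[.056+e,0,.023])@Rb.T+R@[0,y,0]
r=least_squares(lambda v:(proj("side",w(v))-px).ravel(),[0,0,0]);print("e,pitch,y",r.x.round(4),r.fun.round(1))
hp=(np.array([(118,350),(258,321),(262,336),(122,364)])+.5)/9-.5+[220,140]
f=lambda d:(proj("side",np.array([fromp(d[0]+a,d[1]+b,.014) for a,b in((-.03,.007),(.03,.007),(.03,-.007),(-.03,-.007))]))-hp).ravel()
r=least_squares(f,[0,0]);print("head x,y in PAN (side)",r.x.round(4),r.fun.round(1))
```

```text
e,pitch,y [ 0.0013 -0.0025  0.0011] [-0.   0.8 -0.6 -0.5  0.2  0.1  0.4 -0.6]
head x,y in PAN (side) [-0.003  0.001] [-0.6 -0.1 -0.4 -0.3  0.7 -0.   0.3  0.4]
```

Front bar at crop (85,310) and head at (190,343): the relative fit says y is centred and the bar is about 7 mm short of the head's end. Next I descend and feel for the face.

```bash
python3 -m creep '[[[0.5,0,1.1,0,0,0,0],[1.0,0,2.1,0,0,0,0],[1.36,0,2.93,0,0,0,0],[1.36,0,2.93,0,0,0,0],[1.36,0,2.93,0,0,0,0]]]' >/dev/null
python3 -c "
from h import *
bstate(); bplan(-42,3,25)"
python3 -m creep '[[[0.05,0,0.1,0,0,0,0],[0.1,0,0.2,0,0,0,0],[0.1,0,0.2,0,0,0,0]]]' >/dev/null
python3 -c "
from h import *
bstate()"
python3 -m creep '[[[0.03,0,0.07,0,0,0,0],[0.06,0,0.14,0,0,0,0],[0.06,0,0.14,0,0,0,0]]]' >/dev/null
python3 -c "
from h import *
bstate()"
```

```text
t 8.88 B mm [-41.6   0.6   8. ] tilt/yaw/roll deg [-25.1  -0.2  -0.1] F panel [-0.  -0.1 -1.1] M [ 0.05  0.46 -0.01] w 11.5
shift cm [ 0.25 -0.08  0.45] rv [0.002 0.001 0.003]
t 9.25 B mm [-41.7   0.6   5.6] tilt/yaw/roll deg [-25.1  -0.2  -0.1] F panel [-0.5  0.7 -0.6] M [ 0.02  0.54 -0.03] w 11.8
t 9.62 B mm [-41.8   0.7   4. ] tilt/yaw/roll deg [-25.1  -0.2  -0.1] F panel [-0.2  0.  -1.3] M [0.   0.5  0.03] w 12.0
```

```bash
python3 -m creep '[[[0.03,-0.05,0.06,0,0,0,0],[0.04,-0.05,0.09,0,0,0,0],[0.04,-0.05,0.09,0,0,0,0]]]' >/dev/null
python3 -c "
from h import *
bstate()"
python3 -m creep '[[[0.03,0,0.06,0,0,0,0],[0.04,0,0.09,0,0,0,0],[0.04,0,0.09,0,0,0,0]]]' >/dev/null
python3 -c "
from h import *
bstate()"
```

```text
t 10.0 B mm [-41.7   0.1   3.1] tilt/yaw/roll deg [-25.1  -0.2  -0.1] F panel [-1.1  0.7 -0.1] M [ 0.04  0.53 -0.02] w 11.6
t 10.38 B mm [-41.2   0.2   2.4] tilt/yaw/roll deg [-25.1  -0.2  -0.1] F panel [0.2 0.2 6. ] M [-0.07  0.43 -0.02] w 12.0
```

```bash
python3 -m creep '[[[-0.06,0,-0.12,0,0,0,0],[-0.42,0,0.05,0,0,0,0],[-0.78,0,0.22,0,0,0,0],[-0.96,0,0.30,0,0,0,0],[-0.96,0,0.30,0,0,0,0]]]' >/dev/null
python3 -c "
from h import *
bstate()"
python3 -m creep '[[[-0.3,0,0.14,0,0,0,0],[-0.6,0,0.28,0,0,0,0],[-0.9,0,0.42,0,0,0,0],[-0.9,0,0.42,0,0,0,0]]]' >/dev/null
python3 -c "
from h import *
bstate()"
```

```text
t 11.0 B mm [-31.5   0.2   3.4] tilt/yaw/roll deg [-25.1  -0.2  -0.1] F panel [-0.7 -1.1 -1.7] M [ 0.06  0.46 -0.03] w 12.1
t 11.5 B mm [-21.3   0.2   3.5] tilt/yaw/roll deg [-25.1  -0.2  -0.1] F panel [ 0.1 -0.1 -0.4] M [0.   0.48 0.01] w 11.9
```

```bash
python3 -m creep '[[[-0.25,0,0.12,0,0,0,0],[-0.5,0,0.24,0,0,0,0],[-0.65,0,0.31,0,0,0,0],[-0.65,0,0.31,0,0,0,0]]]' >/dev/null
python3 -c "
from h import *
bstate()"
python3 -m creep '[[[-0.1,0,0.04,0,0,0,0],[-0.18,0,0.08,0,0,0,0],[-0.18,0,0.08,0,0,0,0]]]' >/dev/null
python3 -c "
from h import *
bstate()"
```

```text
t 12.0 B mm [-14.4   0.3   3.4] tilt/yaw/roll deg [-25.1  -0.2  -0.1] F panel [-0.4  0.5 -1.8] M [0.08 0.5  0.01] w 11.6
t 12.38 B mm [-12.5   0.3   3.5] tilt/yaw/roll deg [-25.1  -0.2  -0.1] F panel [ 0.3 -0.  -1.8] M [0.07 0.51 0.02] w 11.9
```

```bash
python3 -m creep '[[[-0.1,0,0.04,0,0,0,0],[-0.18,0,0.08,0,0,0,0],[-0.18,0,0.08,0,0,0,0]]]' >/dev/null
python3 -c "
from h import *
bstate()"
```

```text
t 12.75 B mm [-10.5   0.3   3.5] tilt/yaw/roll deg [-25.1  -0.2  -0.1] F panel [ 0.1  0.2 -2. ] M [ 0.    0.52 -0.02] w 11.8
```

```bash
python3 -m creep '[[[-0.1,0,0.04,0,0,0,0],[-0.14,0,0.06,0,0,0,0],[-0.14,0,0.06,0,0,0,0]]]' >/dev/null
python3 -c "
from h import *
bstate()"
python3 -m creep '[[[-0.1,0,0.04,0,0,0,0],[-0.1,0,0.04,0,0,0,0],[-0.1,0,0.04,0,0,0,0]]]' >/dev/null
python3 -c "
from h import *
bstate()"
```

```text
t 13.12 B mm [-9.   0.3  3.6] tilt/yaw/roll deg [-25.1  -0.2  -0.1] F panel [ 0.  -0.1 -1.3] M [0.08 0.41 0.02] w 11.9
t 13.5 B mm [-8.   0.3  3.6] tilt/yaw/roll deg [-25.1  -0.2  -0.1] F panel [-0.2  0.4 -1.5] M [-0.01  0.5  -0.02] w 11.6
```

```bash
python3 -m creep '[[[-0.1,0,0.04,0,0,0,0],[-0.1,0,0.04,0,0,0,0],[-0.1,0,0.04,0,0,0,0]]]' >/dev/null
python3 -c "
from h import *
bstate()"
python3 -m creep '[[[-0.1,0,0.04,0,0,0,0],[-0.1,0,0.04,0,0,0,0],[-0.1,0,0.04,0,0,0,0]]]' >/dev/null
python3 -c "
from h import *
bstate()
cv2.imwrite('pics/f.png',cv2.resize(ctrl.snapshot('side')[140:205,220:290,::-1],None,fx=9,fy=9,interpolation=cv2.INTER_CUBIC))
"
```

```text
t 13.88 B mm [-7.2  0.3  3.6] tilt/yaw/roll deg [-25.   -0.2  -0.1] F panel [-1.  -0.6 -1. ] M [0.02 0.72 0.03] w 12.3
t 14.25 B mm [-6.7  0.3  3.4] tilt/yaw/roll deg [-25.   -0.1  -0.1] F panel [-3.   0.1 -1.8] M [0.04 1.52 0.01] w 11.7
```

The neck is met at B≈-7.3 (about 3 N). Next I lower the tail, pivoting about the bar.

```bash
python3 -c "
from h import *
for th,z in((22,3.6),(19,3.9),(16,4.1),(12,4.1)): bplan(-6.7,z,th)"
```

```text
shift cm [-0.07 -0.05  0.39] rv [0.002 0.052 0.003]
shift cm [-0.13 -0.05  0.77] rv [0.002 0.105 0.003]
shift cm [-0.16 -0.05  1.16] rv [0.002 0.157 0.003]
shift cm [-0.16 -0.05  1.71] rv [0.002 0.227 0.003]
```

```bash
python3 -m creep '[[[-0.04,0,0.2,0,0.026,0,0],[-0.07,0,0.39,0,0.052,0,0],[-0.10,0,0.58,0,0.079,0,0],[-0.13,0,0.77,0,0.105,0,0],[-0.13,0,0.77,0,0.105,0,0]]]' >/dev/null
python3 -c "
from h import *
bstate()
for th,z in((17,4),(15,4.1),(12,4.1)): bplan(-6.7,z,th)"
```

```text
t 14.93 B mm [-6.9  0.1  3.8] tilt/yaw/roll deg [-18.9  -0.2  -0. ] F panel [-4.3 -0.3 -3.9] M [ 0.01  1.55 -0.02] w 11.9
shift cm [-0.07 -0.04  0.25] rv [0.001 0.034 0.003]
shift cm [-0.11 -0.04  0.51] rv [0.    0.069 0.003]
shift cm [-0.15 -0.04  0.92] rv [0.    0.121 0.003]
```

```bash
python3 -m creep '[[[-0.04,0,0.18,0,0.017,0,0],[-0.06,0,0.30,0,0.034,0,0],[-0.09,0,0.43,0,0.052,0,0],[-0.10,0,0.56,0,0.069,0,0],[-0.10,0,0.56,0,0.069,0,0]]]' >/dev/null
python3 -c "
from h import *
bstate()
for th,z in((13,3.6),(11,3.6),(9,3.6)): bplan(-6.7,z,th)"
```

```text
t 15.55 B mm [-6.9 -0.3  3.5] tilt/yaw/roll deg [-15.   -0.1  -0. ] F panel [-4.6 -0.3 -3.4] M [-0.1   1.58 -0.01] w 11.5
shift cm [-0.07  0.02  0.26] rv [0.    0.035 0.003]
shift cm [-0.11  0.02  0.53] rv [0.    0.069 0.003]
shift cm [-0.14  0.02  0.81] rv [-0.     0.104  0.003]
```

```bash
python3 -m creep '[[[-0.03,0,0.13,0,0.017,0,0],[-0.06,0,0.26,0,0.035,0,0],[-0.06,0,0.26,0,0.035,0,0]]]' >/dev/null
python3 -c "
from h import *
bstate()"
python3 -m creep '[[[-0.02,0,0.13,0,0.017,0,0],[-0.04,0,0.27,0,0.035,0,0],[-0.04,0,0.27,0,0.035,0,0]]]' >/dev/null
python3 -c "
from h import *
bstate()
for th,z in((9,3.4),(7,3.2),(5,3)): bplan(-6.7,z,th)"
```

```text
t 15.93 B mm [-6.9 -0.3  3.7] tilt/yaw/roll deg [-13.   -0.1   0. ] F panel [-6.  -0.7 -1.2] M [-0.03  1.74  0.01] w 12.2
t 16.3 B mm [-7.1 -0.3  3.6] tilt/yaw/roll deg [-11.   -0.1   0. ] F panel [-6.  -0.5 -2.2] M [0.05 1.58 0.03] w 11.9
shift cm [-0.08  0.01  0.29] rv [-0.     0.034  0.003]
shift cm [-0.12  0.01  0.58] rv [-0.     0.069  0.003]
shift cm [-0.14  0.01  0.88] rv [-0.     0.104  0.003]
```

```bash
python3 -m creep '[[[-0.02,0,0.15,0,0.017,0,0],[-0.04,0,0.30,0,0.034,0,0],[-0.06,0,0.45,0,0.052,0,0],[-0.08,0,0.60,0,0.069,0,0],[-0.08,0,0.60,0,0.069,0,0]]]' >/dev/null
python3 -c "
from h import *
bstate()
for th,z in((5,2.5),(5,1.5),(5,.5)): bplan(-7.2,z,th)"
```

```text
t 16.93 B mm [-7.1 -0.4  3.1] tilt/yaw/roll deg [-7.  -0.1  0. ] F panel [-6.8  0.6 -0.6] M [ 0.01  1.86 -0.01] w 11.9
shift cm [-0.03  0.02  0.33] rv [-0.001  0.034  0.002]
shift cm [-0.02  0.02  0.43] rv [-0.001  0.034  0.002]
shift cm [-0.01  0.02  0.53] rv [-0.001  0.034  0.002]
```

```bash
python3 -m creep '[[[-0.02,0,0.15,0,0.017,0,0],[-0.03,0,0.33,0,0.034,0,0],[-0.02,0,0.43,0,0.034,0,0],[-0.01,0,0.52,0,0.034,0,0],[0.05,0,0.52,0,0.034,0,0]]]' >/dev/null
python3 -c "
from h import *
bstate()"
python3 -m creep '[[[0.06,0,0.05,0,0,0,0],[0.06,0,0.1,0,0,0,0],[0.06,0,0.1,0,0,0,0]]]' >/dev/null
python3 -c "
from h import *
bstate()"
```

```text
t 17.55 B mm [-6.3 -0.2  1.1] tilt/yaw/roll deg [-5.2 -0.2  0. ] F panel [-3.7 -0.1  2.6] M [-0.02  1.42 -0.02] w 11.6
t 17.93 B mm [-6.4  0.1 -0.2] tilt/yaw/roll deg [-5.2 -0.2 -0. ] F panel [-3.6 -0.6  1. ] M [-0.08  1.11  0.01] w 11.8
```

```bash
python3 -m creep '[[[0.2,0,0.02,0,0,0,0],[0.4,0,0.04,0,0,0,0],[0.6,0,0.05,0,0,0,0],[0.8,0,0.07,0,0,0,0],[0.8,0,0.07,0,0,0,0]]]' >/dev/null
python3 -c "
from h import *
bstate()
for th,z in((4,-.1),(3,-.2),(2,-.3),(1,-.4),(0,-.7)): bplan(-14.6,z,th)"
```

```text
t 18.55 B mm [-14.7   0.3  -1.7] tilt/yaw/roll deg [-5.2 -0.2 -0.1] F panel [-0.  -0.3 -0.7] M [ 0.04  0.08 -0.01] w 11.8
shift cm [-0.05 -0.05  0.01] rv [0.001 0.021 0.003]
shift cm [-0.07 -0.05  0.15] rv [0.001 0.038 0.003]
shift cm [-0.09 -0.05  0.3 ] rv [0.001 0.056 0.003]
shift cm [-0.11 -0.05  0.44] rv [0.001 0.073 0.003]
shift cm [-0.12 -0.05  0.61] rv [0.001 0.091 0.003]
```

```bash
python3 -m creep '[[[-0.02,0,0.02,0,0.01,0,0],[-0.05,0,0.02,0,0.021,0,0],[-0.06,0,0.08,0,0.03,0,0],[-0.06,0,0.08,0,0.03,0,0]]]' >/dev/null
python3 -c "
from h import *
bstate()"
python3 -m creep '[[[-0.01,0,0.08,0,0.01,0,0],[-0.02,0,0.12,0,0.017,0,0],[-0.02,0,0.12,0,0.017,0,0]]]' >/dev/null
python3 -c "
from h import *
bstate()"
```

```text
t 19.05 B mm [-14.4   0.4  -0.3] tilt/yaw/roll deg [-3.5 -0.2 -0.1] F panel [ 0.2 -0.6 -0.8] M [0.02 0.05 0.01] w 11.7
t 19.43 B mm [-14.5   0.3  -0.1] tilt/yaw/roll deg [-2.5 -0.2 -0. ] F panel [ 1.2 -0.3 -1. ] M [ 0.06  0.03 -0.03] w 11.7
```

```bash
python3 -m creep '[[[-0.01,0,0.1,0,0.012,0,0],[-0.02,0,0.2,0,0.024,0,0],[-0.02,0,0.2,0,0.024,0,0]]]' >/dev/null
python3 -c "
from h import *
bstate()"
python3 -m creep '[[[-0.01,0,0.1,0,0.01,0,0],[-0.02,0,0.16,0,0.02,0,0],[-0.02,0,0.16,0,0.02,0,0]]]' >/dev/null
python3 -c "
from h import *
bstate()"
```

```text
t 19.8 B mm [-14.5   0.4  -0.3] tilt/yaw/roll deg [-1.1 -0.2 -0.1] F panel [ 0.1  0.3 -1.2] M [ 0.05  0.04 -0.03] w 11.9
t 20.18 B mm [-15.1   0.3   0.8] tilt/yaw/roll deg [ 0.1 -0.2  0. ] F panel [-3.3  0.3  7.9] M [-0.03  0.67  0.01] w 11.8
```

```bash
python3 -m creep '[[[0,0,-0.1,0,0,0,0],[0.1,0,-0.1,0,0,0,0],[0.1,0,-0.1,0,0,0,0]]]' >/dev/null
python3 -c "
from h import *
bstate()"
python3 -m creep '[[[0,0,0.1,0,0,0,0],[0,0,0.15,0,0,0,0],[0,0,0.15,0,0,0,0]]]' >/dev/null
python3 -c "
from h import *
bstate()"
```

```text
t 20.55 B mm [-15.6   0.3   0.8] tilt/yaw/roll deg [-0.  -0.2 -0. ] F panel [ 0.2 -0.5  0.3] M [ 0.   -0.11  0.03] w 11.8
t 20.93 B mm [-15.6   0.3   0.5] tilt/yaw/roll deg [-0.  -0.2  0. ] F panel [-3.  -0.1 11.4] M [-0.08  0.46 -0.01] w 11.1
```

```bash
python3 -m creep '[[[-0.1,0,-0.13,0,0,0,0],[-0.2,0,-0.13,0,0,0,0],[-0.2,0,-0.13,0,0,0,0]]]' >/dev/null
python3 -c "
from h import *
bstate()"
python3 -m creep '[[[-0.1,0,0,0,0,0,0],[-0.15,0,0,0,0,0,0],[-0.15,0,0,0,0,0,0]]]' >/dev/null
python3 -c "
from h import *
bstate()"
```

```text
t 21.3 B mm [-14.8   0.2   0.9] tilt/yaw/roll deg [ 0.1 -0.2  0. ] F panel [-4.  -0.2  6.5] M [-0.    0.73 -0.03] w 11.9
t 21.68 B mm [-14.7   0.2   1.1] tilt/yaw/roll deg [ 0.3 -0.2  0. ] F panel [-7.5 -0.2 10.7] M [ 0.04  1.46 -0.  ] w 11.8
```

```bash
python3 -m creep '[[[0.2,0,-0.03,0,0,0,0],[0.4,0,-0.03,0,0,0,0],[0.55,0,-0.03,0,0,0,0],[0.55,0,-0.03,0,0,0,0]]]' >/dev/null
python3 -c "
from h import *
bstate()"
python3 -m creep '[[[0,0,0.06,0,0,0,0],[0,0,0.1,0,0,0,0],[0,0,0.1,0,0,0,0]]]' >/dev/null
python3 -c "
from h import *
bstate()"
```

```text
t 22.18 B mm [-17.7   0.3   0.8] tilt/yaw/roll deg [-0.  -0.2 -0. ] F panel [1.  0.4 0.3] M [ 0.06 -0.31  0.02] w 11.4
t 22.55 B mm [-17.7   0.3   0.6] tilt/yaw/roll deg [-0.  -0.2 -0. ] F panel [-1.7 -0.3  7.8] M [-0.03  0.08 -0.04] w 11.4
```

```bash
python3 -m creep '[[[0,0,-0.08,0,0,0,0],[0,0,-0.08,0,0,0,4],[0,0,-0.08,0,0,0,4],[0,0,-0.08,0,0,0,4],[0,0,-0.08,0,0,0,4]]]' >/dev/null
python3 -c "
from h import *
bstate()"
python3 -m creep '[[[0,0,-3,0,0,0,4],[0,0,-8,0,0,0,4],[0,0,-14,0,0,0,4],[3,-6,-14,0,0,0,4],[8,-12,-14,0,0,0,4]]]'
python3 -m creep '[[[3,-6,-2,0,0,0,4],[3,-12,-2,0,0,0,4],[3,-12,-2,0,0,0,4]]]'
python3 - <<'E'
from h import *
a=cv2.resize(ctrl.snapshot("side")[135:205,220:290,::-1],None,fx=5.7,fy=5.7,interpolation=cv2.INTER_CUBIC)
b=cv2.resize(ctrl.snapshot("top")[145:245,185:285,::-1],None,fx=4,fy=4,interpolation=cv2.INTER_CUBIC)
a=cv2.resize(a,(400,400)); cv2.imwrite("pics/g.png",np.hstack([a,b]))
E
```

```text
t 23.18 B mm [-18.    0.2   0.5] tilt/yaw/roll deg [ 0.  -0.2 -0. ] F panel [-0.6 -0.3  0. ] M [0.1  0.01 0.04] w 39.8
t: 23.8
tcp_pos: [0.5166, -0.0585, 0.1804]
tool_rot: [[-0.968, -0.251, 0.002], [-0.251, 0.968, -0.0], [-0.002, -0.001, -1.0]]
wrist_force: [0.6, -1.1, -0.1]
width: 0.0399
finger_force: 0.0
t: 24.18
tcp_pos: [0.5167, -0.1868, 0.1989]
tool_rot: [[-0.97, -0.241, -0.001], [-0.241, 0.97, -0.001], [0.001, -0.001, -1.0]]
wrist_force: [0.0, 0.8, -0.8]
width: 0.0402
finger_force: 0.0
```

View pics/g.png

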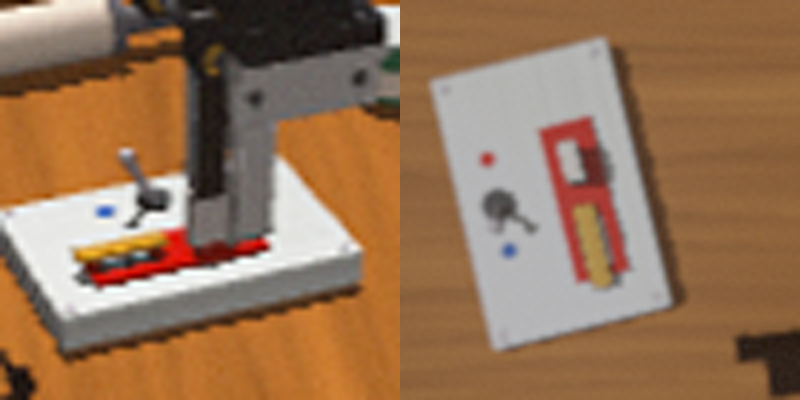

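In the side crop the badge lies flat under the gold head (plate (90–270, 240–280)). In the top crop the fin is at (570,160), the head runs over the eye at (592,245), and the toggle sits by the blue dot. Next a numeric check of the lock position.

Run:
```python
from h import *
t=lambda c:(np.array(c)-[400,0]+.5)/4-.5+[185,145]
pc=[[.1,.065,.024],[.1,-.065,.024],[-.1,-.065,.024],[-.1,.065,.024]]
bc=[[.09,.02,.028],[.09,-.02,.028],[-.026,-.02,.028],[-.026,.02,.028]]
f=lambda L,px:least_squares(lambda v:(proj("top",place(v,L))-px).ravel(),[.53,.07,.25])
a=f(pc,t([(430,80),(606,38),(672,305),(494,350)]));b=f(bc,t([(540,128),(592,117),(632,268),(580,283)]))
PAN[:]=list(a.x); print(a.x.round(4),b.x.round(4),"eye mm",inpanel([*b.x[:2],.024]).round(4)*1e3,a.fun.round(1),b.fun.round(1))
s=ctrl.state();print(s["t"],s["tcp_pos"],s["wrist_force"])
```

```text
[0.5319 0.0768 0.2422] [0.4956 0.0425 0.2578] eye mm [-1.4 -2.6  0. ] [ 0.4  0.2 -0.3 -0.1 -0.2  0.   0.1 -0.2] [-0.2  0.1  0.2 -0.7  0.3  0.4 -0.2  0.2]
24.275 [ 0.51672716 -0.18137003  0.19925605] [ 1.49551009  0.93750178 -0.5416916 ]
```

```bash
python3 -c "
from plant import ctrl
print(ctrl.job_done())"
```

```text
the job is handed in; nothing more can be done
None
```

I threw the toggle fully over to the blue dot, then locked the red badge on the T-stud: it lies flat by feel and in the last picture, its eye within about 3 mm of `panel_mid`. I let go of it and handed the job in at about 24 s; the largest badge-to-panel force I read was about 12 N (sampled between moves), and the verdict was not reported.

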